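Fit and hold the pressure cap on a coolant header tank

ROBOT

A 6-joint arm with a two-finger parallel gripper is mounted at the origin on the work surface. World frame = base frame: x ahead of the robot, y to its left, z up, the work surface at z = 0. Lengths are in m, angles in rad, forces in N, time in s.
With the tool pointing down it reaches from about 0.375 to 0.9 m from the base axis. Payload 3.1 kg.
Tool frame: the origin (TCP) lies between the finger pads; the fingertips stand manip.finger_overhang ahead of it and the grasp point (between the pads) lies 5 mm behind it (manip.finger_overhang is the distance from the TCP to the fingertips, in m); z points along the fingers, y is the line along which they close (so a half turn about z gives the same grasp; the last joint's range is limited). The gripper opens to 85 mm and grips with 20 to 120 N. Pads are 22 mm wide; open, the fingers measure 114 mm over their backs; the gripper's body (76 mm by 85 mm) begins 54 mm behind the grasp point. The pads swing forward as they close: fully open they stand 13 mm farther back than shut.
Start: joints at [-1.429, 0.527, 1.433, -0, 1.181, -0.178], TCP at [0.197, -0.593, 0.245] pointing down, gripper open.
Joint ranges: [-3.08, 3.08], [-0.75, 2.2], [0.22, 2.44], [-1.43, 4.57], [0, 2.65], [-2.85, 2.85]. Speed limits (rad/s): [2.79, 2.79, 3.14, 3.14, 3.14, 3.14].

INTERFACE

Orientations are given as a unit quaternion [x, y, z, w].
In Python, from station import manip gives the robot as it stands.
- The arm moves only by the tool drive_tool, never from a script. Its argument "plan" is a list of rows, each a list of 7 numbers: the shift along the tool's x, y, z in m, then the turn, a rotation vector about the tool's x, y, z in degrees, then the opening, from -1 (shut) to 1 (fully open). In form: [[x, y, z, wx, wy, wz, gripper], ...]. A call has 1 to 10 rows; each row shifts and turns the commanded pose from where the row before left it, along the tool's axes as they then stand; what a row does not reach is not made up. A row lasts 1/10 s, in which the tool goes at most 50 mm and 8.59 degrees, less where a joint would pass 70% of its speed; a pose out of reach is approached as far as the arm can. A call is refused whole if a number of a shift passes 0.05 or a number of a turn 8.59, either way. A call with a gripper value outside its range is refused whole. The fingers move at their own pace and stop on an object; "newtons" is the grip in N (left out, the last holds). Time passes only in rows, so rows that do not move let the fingers close. It gives the time, the measured TCP pose, the force, the opening and the grip force at its end, in the units of the state.
- manip.sense(): the state, without advancing time (a new reading comes with each control period).
- manip.snapshot(name): name is "side" or "top" or "wrist"; returns a dict with "image" (384x512x3 uint8, red, green, blue), "z_map" (384x512 float32, m along the optical axis (not along the pixel's ray), 0 where there is no reading), "fov_y" (degrees; the focal length in pixels is half the picture's height over the tangent of half this angle, whatever the lens; pixels are square), "cx", "cy" (the principal point, pixels), "extrinsics" (4x4, takes a point from camera to world coordinates); the wrist camera has in their place "mount" (4x4, takes a point from camera to tool coordinates, whose origin is the TCP and whose axes are the flange's). Camera axes: x right, y up, looking along -z (the intrinsics and any distortion apply to the point x, -y, -z); pixel columns grow to the right and rows downward; lengths in m; the calibration is good to about 2 mm. The wrist camera is an equidistant fisheye: a pixel r from the principal point sees the ray r / f radians off the axis. A picture is of the moment at which its call begins: read the wrist's pose just before it.
- manip.sign_off(): hands the job in; it is judged then, once.
The state is a dict: "t": time; "q": joint angles; "qd": joint speeds; "tau": joint torques, N m; "tcp_pos": TCP position; "tool_rot": TCP orientation; "force": force on the tool from outside, world axes, zero at the start; "ft_torque": the same for the moment, N m; "finger_gap": opening from 0.0 (shut) to 1.0 (fully open); "gripper_force": force on a finger pad.
Only numpy, scipy, OpenCV 4.12 (cv2) and the standard library are available. Lean on these libraries where they do the work, as an engineer would, in place of code of your own. Each camera call takes 0.05 s, during which the arm holds its last target. There are 200 camera calls.

TASK

Lift the lid off the steel parts pan by its knob and set it down gently on the bench, knob up. Take the pressure cap out of the pan by its red finger bar, push it down onto the header tank's filler neck with its two tabs through the two notches, and turn it clockwise, nearly a quarter turn, until it stops with the bar in line with the tank. The catches on this neck are worn and the spring lifts the cap again, so finish while still holding: keep a firm grip on the bar with the cap pressed fully down and turned to its stop, ready for me to pump up the tank for the leak test, and leave the pan, spray can, screwdriver and spanner where they are.

Things in the scene. Friction and masses are not known exactly. Their poses are not given: they have to be found in the camera images.
- tank: Aluminium coolant header tank, 200 x 110 mm, top 140 mm above the bench, on a wooden board 230 x 130 x 18 mm screwed to the bench; it cannot move. Origin under its centre on the bench; x along its length, z up. The filler neck stands on its top, 40 mm from the centre towards -x; an 11 mm high brass plug 60 mm towards +x.
- neck (a point): Centre of the filler neck's top face, 166 mm above the bench; axes as the tank's. Tube 45 mm outside, 39 mm bore, with an outward flange 57 mm across, 3 mm thick, at the top. Cap home: its origin 12 mm below this point, its tabs under the flange. From the notches the cap turns clockwise (seen from above) by 80 degrees to stops, where bar and tabs lie along the tank's x; anticlockwise is blocked.
- notch (a point): Middle of one of the two notches in the neck's flange, at the flange's top, 26 mm from the neck's axis, 80 degrees anticlockwise from the tank's x axis (seen from above). The other notch is on the far side of the neck, half a turn round. Each is 20 mm wide and cut right through the flange; the cap's tabs (12 mm wide) pass down through them.
- seat (a point): Middle of the seat inside the neck, 20 mm below the neck point. The cap's sprung seal meets it when the cap's origin is 3 mm below the neck point, with 5 N; the push grows by 1 N per mm to 14 N with the cap home. The tabs clear the flange's underside when the origin is over 8 mm below the neck point. Let go when turned, the cap rises to about 8 mm below it, against the flange.
- cap: Round steel pressure cap 68 mm across, 0.1 kg, red finger bar on a black disc on top. Origin on its axis at the lower edge of its skirt, z up, x along the bar. Skirt bore 61 mm (2 mm play round the flange), flat top at z = 16 mm, roof inside at z = 12 mm. Below hangs a sprung rubber seal, 34 mm across, to z = -17 mm; the cap stands on it in the pan, upright, within 15 mm of the middle, at any yaw.
- cap_bar (a point): Middle of the cap's red finger bar, 25 mm above the cap's origin on its axis. The bar is 52 mm long (cap's x), 12 mm wide (cap's y) and 18 mm high, from z = 16 to 34 mm of the cap.
- cap_tab (a point): Middle of one of the cap's two tabs, 28 mm from its axis along +x, in line with the bar; the other is at -x, so the cap is the same after half a turn. The tabs point inwards from the skirt to 25 mm from the axis, 12 mm wide, from z = 0 to 5 mm of the cap.
- lid: Loose round steel lid of the pan, 172 mm across, 0.22 kg, lying on its rim. Origin at the centre of the underside of its locating step (144 mm across, 6 mm high, inside the pan's mouth), z up. Top of disc at z = 12 mm; black knob on the axis, 26 mm across, z = 16 to 34 mm. On the bench it rests on its step, origin at bench height. There is always room for it between tank and pan.
- pan: Round steel parts pan, 164 mm across outside, 158 mm inside, 68 mm high, floor 4 mm thick, 0.9 kg, loose on the bench. Origin under its centre.
- spray_can: Blue and white spray can with red cap, 65 mm across, 180 mm high, standing; origin under its centre. A bystander.
- screwdriver: Screwdriver with orange handle, 160 mm long, lying along its x axis; origin on the bench under its middle. A bystander.
- spanner: Steel spanner, 180 mm long, lying along its x axis; origin under its middle. A bystander.
Not all that is in view belongs to the job. Leave any orange look-alike of the lid alone.

How it is judged:
On the way, in this order (a step that is already met when the one before it is completed fails the run):
1. The lid lies flat on the bench, knob up, let go and at rest (height (world z) of lid below 0.01 m and angle between lid's own z axis and vertical below 0.1 rad and contact force between the fingers and lid below 0.1 N and linear speed of lid below 0.03 m/s), for 0.2 s.
2. The cap is lifted clear of the pan, in the gripper (height (world z) of cap above 0.09 m and contact force between the fingers and cap above 2 N), for 0.1 s.
At the end, for the whole second after the job is handed in: Cap on the neck, centred within 4 mm, level within 0.1 rad, pressed to within 2 mm of fully home, its bar turned clockwise to within 0.16 rad of the tank's length, at rest, still gripped with over 15 N of finger force in all; the lid flat on the bench, knob up, at rest (z of cap in the frame of neck below -0.0098 m and horizontal distance between cap and neck below 0.004 m and angle between each of cap, lid's own z axis and vertical below 0.1 rad and angle between the x axis of cap and the x axis of tank, either way round below 0.16 rad and linear speed of cap below 0.02 m/s and contact force between the fingers and cap above 15 N and height (world z) of lid below 0.01 m and linear speed of lid below 0.03 m/s); the arm keeps its last pose, push and grip.
It fails at once if The lid is dropped or slammed onto the bench (faster than 0.5 m/s just above it) (height (world z) of lid below 0.03 m and linear speed of lid above 0.5 m/s).
It fails at once if The pan is shifted by more than 30 mm (distance of pan from where it was at the start of the episode above 0.03 m).
It fails at once if The spray can, screwdriver or spanner is shifted by more than 30 mm (distance of any of spray_can, screwdriver, spanner from where it was at the start of the episode above 0.03 m).
It also fails if it takes over 64 s, if anything falls off the work surface, if the arm or the gripper's body presses on something with over 40 N, if the wrist force passes 120 N, or if a joint passes its speed limit or range.

## Working session

There is one attempt and no reset: what is moved stays moved. The work goes in short steps, Python scripts to look and compute and a tool call to move; the robot and the scene stay as the last step left them, time stands still between calls to the robot, and variables do not carry over. Pictures are saved under pics/ and viewed, at most 10 in all, crops included, and the job is handed in when it is done.

Besides the shell and the picture viewer there is one more tool, called by a JSON object that holds its "op" and its "data". drive_tool: Moves the arm, as the interface text tells. Its arguments: {"type":"object","properties":{"plan":{"type":"array"},"newtons":{"type":"number"}},"required":["plan"]}

```bash
ls; mkdir -p pics
cat > h.py <<'E'
import numpy as np, cv2, json
from station import manip
from scipy.spatial.transform import Rotation as R
def cloud(s):
    im=s["image"];z=s["z_map"];H,W=z.shape
    f=H/2/np.tan(np.radians(s["fov_y"])/2)
    u,v=np.meshgrid(np.arange(W),np.arange(H))
    P=np.stack([(u-s["cx"])/f*z,-(v-s["cy"])/f*z,-z],-1)
    E=np.array(s["extrinsics"]);P=P@E[:3,:3].T+E[:3,3]
    P[z<=0]=np.nan
    return P
def save(n,im): cv2.imwrite("pics/%s.png"%n,cv2.cvtColor(np.ascontiguousarray(im),cv2.COLOR_RGB2BGR))
E
python3 - <<'E'
from h import *
for n in("top","side"):
    s=manip.snapshot(n); np.savez(n,**{k:v for k,v in s.items()}); save(n,s["image"]); print(n,s["fov_y"],np.round(s["extrinsics"],3).tolist(),[k for k in s])
s=manip.sense();print(s, manip.finger_overhang)
E
```

```text
pics
top 49.652486681838695 [[0.014, 0.99, -0.141, 0.363], [-1.0, 0.013, -0.008, 0.102], [-0.006, 0.141, 0.99, 1.278], [0.0, 0.0, 0.0, 1.0]] ['image', 'z_map', 'fov_y', 'cx', 'cy', 'extrinsics']
side 55.21966489605172 [[-0.863, 0.291, -0.414, 0.069], [-0.506, -0.526, 0.684, 0.863], [-0.018, 0.799, 0.601, 0.772], [0.0, 0.0, 0.0, 1.0]] ['image', 'z_map', 'fov_y', 'cx', 'cy', 'extrinsics']
{'t': 0.1, 'q': array([-1.42947198e+00,  5.28386147e-01,  1.43377224e+00, -2.85812789e-06,
        1.18142985e+00, -1.78490513e-01]), 'qd': array([ 0.00204067, -0.0021203 , -0.00363055, -0.0028321 ,  0.00101794,
        0.00024624]), 'tau': array([-1.46190978e-04, -4.43303061e+01, -1.78586537e+01, -1.88193344e-04,
        3.86827844e-03,  1.20693036e-05]), 'tcp_pos': array([ 0.1964379 , -0.59267041,  0.24442412]), 'tool_rot': array([ 9.87241449e-01,  1.59227274e-01,  1.72196619e-05, -9.97644478e-04]), 'force': array([-0.16550072, -0.57702148, -0.28517644]), 'ft_torque': array([ 0.05208594, -0.01316146, -0.01227058]), 'gripper_force': 0.0, 'finger_gap': 1.0016299720189514} 0.014
```

View pics/top.png

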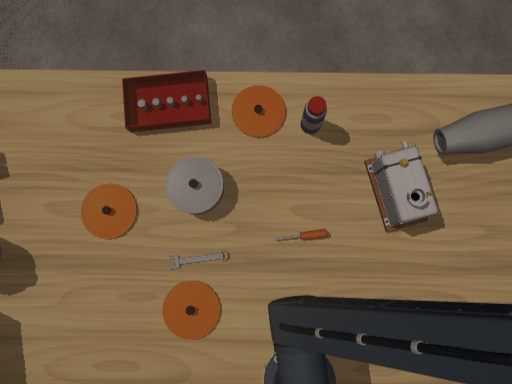

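View pics/side.png

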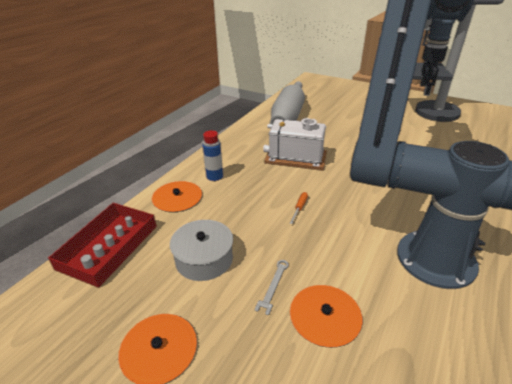

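The grey lid on the pan is at top-view (194,184). It could be confused with the orange lids at (259,110), (108,210) and (191,310), which are look-alikes, so I choose the grey one standing on the pan. The tank is at (403,187), with its neck at (415,197) and plug at (404,162). The can is at (314,115), the screwdriver at (302,236) and the spanner at (200,260).

```bash
cat > m.py <<'E'
from h import *
s=dict(np.load("top.npz"));P=cloud(s);im=s["image"]
X,Y,Z=P[...,0],P[...,1],P[...,2]
v,u=np.mgrid[:384,:512]
def reg(u0,v0,r): return (abs(u-u0)<r)&(abs(v-v0)<r)
print("bench z",np.nanmedian(Z[330:350,60:120]),np.nanmedian(Z[230:260,350:380]))
def circ(m):
    p=P[m][:,:2].astype(np.float32);c,r=cv2.minEnclosingCircle(p);return np.round(c,4),round(r,4),len(p),np.nanmedian(P[m][:,2]).round(4)
L=reg(194,184,35)
print("lid disc",circ(L&(Z>.066)&(Z<.082)));k=L&(Z>.086);print("knob",circ(k),np.nanmean(P[k],0))
T=reg(403,187,42)
print("hist",np.histogram(Z[T],bins=np.arange(0,.2,.01)))
n=T&(Z>.158);print("neck",circ(n),np.nanmean(P[n],0))
t=T&(Z>.130)&(Z<.146); r=cv2.minAreaRect(P[t][:,:2].astype(np.float32)*1000);print("tank top",r)
b=T&(Z>.01)&(Z<.03);r=cv2.minAreaRect(P[b|t][:,:2].astype(np.float32)*1000);print("board",r)
pl=reg(404,162,8)&(Z>.145);print("plug",circ(pl),np.nanmean(P[pl],0))
for nm,c in dict(can=(314,115),sd=(302,236),sp=(200,260)).items():
    q=reg(*c,30)&(Z>.006);print(nm,np.nanmin(P[q],0).round(3),np.nanmax(P[q],0).round(3))
big=np.hstack([cv2.resize(im[144:234,149:239],(400,400)),cv2.resize(im[142:232,358:448],(400,400))]);save("crop",big)
E
python3 m.py
```

```text
bench z -0.00013941278179696592 -0.0005575634195552626
lid disc (array([0.5644, 0.3172]), 0.0862, 2511, np.float64(0.0721))
knob (array([0.5646, 0.3161]), 0.0122, 62, np.float64(0.0945)) [0.56432538 0.31585429 0.09419987]
hist (array([1010,  422,  106,  116,  101,  113,   79,   77,   68,   78,   73,
         80,  147, 1608,  896,   61,  172,    3,    0]), array([0.  , 0.01, 0.02, 0.03, 0.04, 0.05, 0.06, 0.07, 0.08, 0.09, 0.1 ,
       0.11, 0.12, 0.13, 0.14, 0.15, 0.16, 0.17, 0.18, 0.19]))
neck (array([ 0.5261, -0.3054]), 0.0288, 183, np.float64(0.165)) [ 0.52535997 -0.30509531  0.16473259]
tank top ((563.2713623046875, -293.1380310058594), (200.40061950683594, 110.96395111083984), 15.714415550231934)
board ((568.4761962890625, -330.55560302734375), (226.50999450683594, 222.81216430664062), 11.039689064025879)
plug (array([ 0.6218, -0.2782]), 0.0118, 44, np.float64(0.1485)) [ 0.62153598 -0.27752349  0.14887222]
can [ 0.721 -0.132  0.006] [0.893 0.043 0.184]
sd [ 0.341 -0.09   0.006] [0.502 0.078 0.03 ]
sp [0.257 0.214 0.006] [0.428 0.389 0.016]
```

View pics/crop.png

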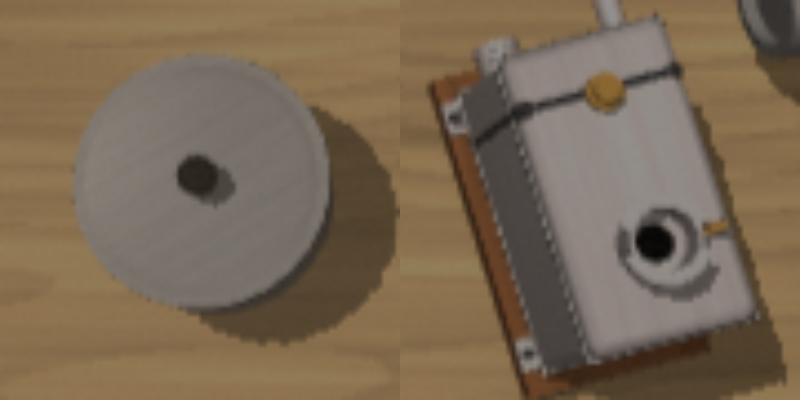

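The crop shows the grey lid with its black knob at its centre (left half), and the tank with the neck and brass plug (right half). Measured against the given sizes:

| Item | Measured | Given |
|---|---|---|
| Lid radius | 86 mm | 86 mm |
| Knob top height | 95 mm | 96 mm |
| Tank top | 200 x 111 mm | 200 x 110 mm |
| Neck height | 165 mm | 166 mm |

The tank's yaw is about 15.7°. I now move towards the lid.

{"op": "drive_tool", "data": {"plan": [[0.033, -0.0323, 0, 0, 0, 0, 1], [0.033, -0.0323, 0, 0, 0, 0, 1], [0.033, -0.0323, 0, 0, 0, 0, 1], [0.033, -0.0323, 0, 0, 0, 0, 1], [0.033, -0.0323, 0, 0, 0, 0, 1], [0.033, -0.0323, 0, 0, 0, 0, 1], [0.033, -0.0323, 0, 0, 0, 0, 1], [0.033, -0.0323, 0, 0, 0, 0, 1], [0.033, -0.0323, 0, 0, 0, 0, 1], [0.033, -0.0323, 0, 0, 0, 0, 1]], "newtons": 40}}

```text
t: 1.1
tcp_pos: [0.4086, -0.1811, 0.2452]
tool_rot: [0.987, 0.159, -0.0, -0.0]
force: [1.7, -0.1, 0.4]
finger_gap: 1.002
gripper_force: 0.0
```

{"op": "drive_tool", "data": {"plan": [[0.033, -0.0323, 0, 0, 0, 0, 1], [0.033, -0.0323, 0, 0, 0, 0, 1], [0.03, -0.036, 0, 0, 0, 0, 1], [0.03, -0.036, 0, 0, 0, 0, 1], [0.03, -0.036, 0, 0, 0, 0, 1], [0.03, -0.036, 0, 0, 0, 0, 1], [0.03, -0.036, 0, 0, 0, 0, 1], [0.03, -0.036, 0, 0, 0, 0, 1], [0.03, -0.036, 0, 0, 0, 0, 1], [0.0, 0, 0, 0, 0, 0, 1]]}}

```text
t: 2.1
tcp_pos: [0.5722, 0.2096, 0.2449]
tool_rot: [0.987, 0.162, 0.001, -0.001]
force: [-0.3, -1.1, -0.0]
finger_gap: 1.003
gripper_force: 0.0
```

```bash
cat >> h.py <<'E'
def d(x,y,z,yaw=None):
    s=manip.sense();r=R.from_quat(s["tool_rot"]);D=r.inv().apply(np.array([x,y,z])-s["tcp_pos"]);xa=r.apply([1,0,0]);za=r.apply([0,0,1])
    cur=np.degrees(np.arctan2(xa[1],xa[0]))
    print("t",round(s["t"],2),"tcp",s["tcp_pos"].round(4),"yaw",cur.round(2),"za",za.round(4),"delta tool",D.round(4),"gap",round(s["finger_gap"],3),"gf",round(s["gripper_force"],1),"F",np.round(s["force"],1),"q6",s["q"][5].round(2))
    if yaw is not None: print("turn wz",round(-(yaw-cur),2))
E
python3 -c "
from h import *
d(.5645,.3165,.125)"
```

```text
t 2.1 tcp [0.5722 0.2096 0.2449] yaw 18.64 za [ 0.0023  0.0024 -1.    ] delta tool [ 0.0265 -0.1036  0.1201] gap 1.003 gf 0.0 F [-0.3 -1.1 -0. ] q6 1.41
```

{"op": "drive_tool", "data": {"plan": [[0.0088, -0.0345, 0.03, 0, 0, 0, 1], [0.0088, -0.0345, 0.03, 0, 0, 0, 1], [0.0088, -0.0345, 0.03, 0, 0, 0, 1], [0, 0, 0.03, 0, 0, 0, 1], [0, 0, 0, 0, 0, 0, 1], [0, 0, 0, 0, 0, 0, 1]]}}

```text
t: 2.7
tcp_pos: [0.5629, 0.31, 0.1249]
tool_rot: [0.987, 0.159, -0.001, 0.0]
force: [0.5, 0.8, 0.7]
finger_gap: 0.997
gripper_force: 0.0
```

```bash
python3 -c "
from h import *
d(.5645,.3165,.088)"
```

```text
t 2.7 tcp [0.5629 0.31   0.1249] yaw 18.3 za [-0.0019 -0.001  -1.    ] delta tool [ 0.0037 -0.0056  0.0369] gap 0.997 gf 0.0 F [0.5 0.8 0.7] q6 1.58
```

{"op": "drive_tool", "data": {"plan": [[0.0037, -0.0056, 0.012, 0, 0, 0, 1], [0, 0, 0.012, 0, 0, 0, 1], [0, 0, 0.012, 0, 0, 0, 1], [0, 0, 0, 0, 0, 0, -1], [0, 0, 0, 0, 0, 0, -1], [0, 0, 0, 0, 0, 0, -1], [0, 0, 0, 0, 0, 0, -1], [0, 0, 0, 0, 0, 0, -1], [0, 0, 0, 0, 0, 0, -1], [0, 0, 0, 0, 0, 0, -1]], "newtons": 45}}

```text
t: 3.7
tcp_pos: [0.5655, 0.3176, 0.0901]
tool_rot: [0.987, 0.159, 0.001, -0.0]
force: [-0.8, -0.1, 3.7]
finger_gap: 0.284
gripper_force: 44.4
```

{"op": "drive_tool", "data": {"plan": [[0, 0, 0, 0, 0, 0, -1], [0, 0, 0, 0, 0, 0, -1], [0, 0, 0, 0, 0, 0, -1], [0, 0, -0.005, 0, 0, 0, -1], [0, 0, -0.01, 0, 0, 0, -1], [0, 0, -0.015, 0, 0, 0, -1], [0, 0, -0.02, 0, 0, 0, -1], [0, 0, 0, 0, 0, 0, -1]]}}

```text
t: 4.5
tcp_pos: [0.5671, 0.3184, 0.1429]
tool_rot: [0.987, 0.159, 0.003, -0.001]
force: [0.7, -0.2, -2.9]
finger_gap: 0.283
gripper_force: 44.3
```

```bash
python3 -c "
from h import *
d(.57,.06,.14)
s=manip.snapshot('side');save('s2',s['image'][150:300,120:320].repeat(3,0).repeat(3,1))"
```

```text
t 4.5 tcp [0.5671 0.3184 0.1429] yaw 18.33 za [ 0.0067  0.0025 -1.    ] delta tool [-0.0786  0.2462  0.0023] gap 0.283 gf 44.3 F [ 0.7 -0.2 -2.9] q6 1.59
```

View pics/s2.png

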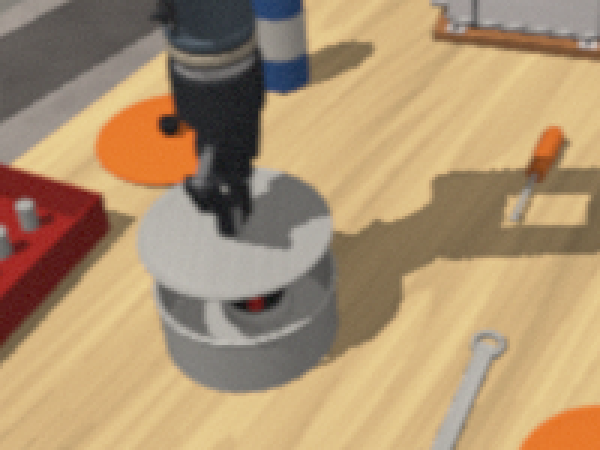

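The side view shows the lid gripped level above the pan (crop 235,250). The red bar of the cap shows inside the pan at (258,303). I now carry the lid to the free bench at (0.57, 0.06).

{"op": "drive_tool", "data": {"plan": [[-0.005, 0.015, 0, 0, 0, 0, -1], [-0.0098, 0.0308, 0, 0, 0, 0, -1], [-0.0098, 0.0308, 0, 0, 0, 0, -1], [-0.0098, 0.0308, 0, 0, 0, 0, -1], [-0.0098, 0.0308, 0, 0, 0, 0, -1], [-0.0098, 0.0308, 0, 0, 0, 0, -1], [-0.0098, 0.0308, 0.01, 0, 0, 0, -1], [-0.0098, 0.0308, 0.02, 0, 0, 0, -1], [-0.005, 0.015, 0.02, 0, 0, 0, -1], [0, 0, 0.02, 0, 0, 0, -1]]}}

```text
t: 5.55
tcp_pos: [0.5668, 0.056, 0.068]
tool_rot: [0.988, 0.157, -0.001, 0.0]
force: [0.6, -0.0, -2.3]
finger_gap: 0.281
gripper_force: 44.5
```

{"op": "drive_tool", "data": {"plan": [[0, 0, 0.01, 0, 0, 0, -1], [0, 0, 0, 0, 0, 0, -1], [0, 0, 0, 0, 0, 0, -1]]}}

```text
t: 5.85
tcp_pos: [0.5674, 0.0597, 0.0593]
tool_rot: [0.987, 0.16, -0.0, -0.0]
force: [0.2, 1.4, -3.2]
finger_gap: 0.282
gripper_force: 44.5
```

```bash
python3 -c "
from h import *
d(.57,.06,.0285)
P=cloud(manip.snapshot('top'));X,Y,Z=P[...,0],P[...,1],P[...,2]
m=(Z<.11)&(Z>.005)&(abs(X-.57)<.095)&(abs(Y-.06)<.095)
import collections
print(np.histogram(Z[m],bins=np.arange(0,.11,.005)))
"
```

```text
t 5.85 tcp [0.5674 0.0597 0.0593] yaw 18.36 za [-4.e-04 -0.e+00 -1.e+00] delta tool [0.0025 0.0005 0.0308] gap 0.282 gf 44.5 F [ 0.2  1.4 -3.2] q6 1.16
(array([ 0,  2,  0,  0,  0,  0,  3, 38, 32,  2,  0,  0,  0,  0,  0,  0,  0,
        0,  0,  0,  0]), array([0.   , 0.005, 0.01 , 0.015, 0.02 , 0.025, 0.03 , 0.035, 0.04 ,
       0.045, 0.05 , 0.055, 0.06 , 0.065, 0.07 , 0.075, 0.08 , 0.085,
       0.09 , 0.095, 0.1  , 0.105]))
```

{"op": "drive_tool", "data": {"plan": [[0, 0, 0.01, 0, 0, 0, -1], [0, 0, 0.008, 0, 0, 0, -1], [0, 0, 0.004, 0, 0, 0, -1], [0, 0, 0.003, 0, 0, 0, -1], [0, 0, 0.002, 0, 0, 0, -1], [0, 0, 0.001, 0, 0, 0, -1], [0, 0, 0, 0, 0, 0, -1]]}}

```text
t: 6.6
tcp_pos: [0.5676, 0.0596, 0.0312]
tool_rot: [0.987, 0.159, -0.0, -0.0]
force: [-0.4, 0.1, -2.1]
finger_gap: 0.285
gripper_force: 44.5
```

{"op": "drive_tool", "data": {"plan": [[0, 0, 0.001, 0, 0, 0, -1], [0, 0, 0.001, 0, 0, 0, -1], [0, 0, 0.001, 0, 0, 0, -1], [0, 0, 0, 0, 0, 0, -1]]}}

```text
t: 7.0
tcp_pos: [0.5675, 0.0596, 0.0282]
tool_rot: [0.987, 0.159, -0.0, -0.0]
force: [0.8, -0.4, -2.7]
finger_gap: 0.287
gripper_force: 44.5
```

{"op": "drive_tool", "data": {"plan": [[0, 0, 0.001, 0, 0, 0, -1], [0, 0, 0, 0, 0, 0, -1]]}}

```text
t: 7.2
tcp_pos: [0.5676, 0.0596, 0.0281]
tool_rot: [0.987, 0.159, 0.0, 0.0]
force: [-2.9, -0.7, 3.4]
finger_gap: 0.28
gripper_force: 45.1
```

{"op": "drive_tool", "data": {"plan": [[0, 0, 0.001, 0, 0, 0, -1], [0, 0, 0, 0, 0, 0, -1]]}}

```text
t: 7.4
tcp_pos: [0.5676, 0.0596, 0.028]
tool_rot: [0.987, 0.159, 0.0, 0.0]
force: [-2.9, -0.2, 11.2]
finger_gap: 0.282
gripper_force: 45.8
```

Contact is made with the bench. I release and rise.

{"op": "drive_tool", "data": {"plan": [[0, 0, -0.001, 0, 0, 0, 1], [0, 0, 0, 0, 0, 0, 1], [0, 0, 0, 0, 0, 0, 1], [0, 0, 0, 0, 0, 0, 1], [0, 0, 0, 0, 0, 0, 1], [0, 0, 0, 0, 0, 0, 1], [0, 0, -0.01, 0, 0, 0, 1], [0, 0, -0.03, 0, 0, 0, 1], [0, 0, -0.05, 0, 0, 0, 1], [0, 0, -0.05, 0, 0, 0, 1]]}}

```text
t: 8.4
tcp_pos: [0.5668, 0.0596, 0.1687]
tool_rot: [0.987, 0.159, -0.001, -0.0]
force: [0.4, 0.1, -0.9]
finger_gap: 0.999
gripper_force: 0.0
```

```bash
cat > pan.py <<'E'
from h import *
d(.5645,.3165,.15)
s=manip.snapshot('top');P=cloud(s);im=s["image"];X,Y,Z=P[...,0],P[...,1],P[...,2]
m=(Z<.03)&(Z>.007)&(np.hypot(X-.567,Y-.06)<.1);print("lid",np.nanmean(P[m],0).round(4),np.nanstd(Z[m]).round(4))
r=np.hypot(X-.5645,Y-.3165)
rim=(Z>.06)&(Z<.075)&(r<.095)&(r>.07);c,rr=cv2.minEnclosingCircle(P[rim][:,:2].astype(np.float32));print("pan",c,rr,rim.sum())
hsv=cv2.cvtColor(im,cv2.COLOR_RGB2HSV).astype(int)
red=(r<.07)&(Z>.02)&(hsv[...,1]>120)&((hsv[...,0]<12)|(hsv[...,0]>168))&(hsv[...,2]>50)
print("bar",red.sum(),np.nanmean(P[red],0),np.nanmedian(Z[red]),cv2.minAreaRect(P[red][:,:2].astype(np.float32)*1000))
p=P[red][:,:2];w,v=np.linalg.eigh(np.cov(p.T));print("yaw",np.degrees(np.arctan2(v[1,1],v[0,1])))
cap=(r<.07)&(Z>.025)&(Z<.045);print("capflat",cv2.minEnclosingCircle(P[cap][:,:2].astype(np.float32)),np.nanmedian(Z[cap]),cap.sum())
save('pan',cv2.resize(im[150:220,160:230],(500,500)))
E
python3 pan.py
```

```text
t 8.4 tcp [0.5668 0.0596 0.1687] yaw 18.31 za [-2.e-03  2.e-04 -1.e+00] delta tool [ 0.0785 -0.2446  0.0187] gap 0.999 gf 0.0 F [ 0.4  0.1 -0.9] q6 1.16
lid [0.5893 0.0382 0.0101] 0.0023
pan (0.564441978931427, 0.31761354207992554) 0.0843578651547432 319
bar 89 [0.56179571 0.3083421  0.05059223] 0.05229257673893417 ((563.8113403320312, 309.5096435546875), (18.48041534423828, 50.181217193603516), 33.86859893798828)
yaw 125.33269900812897
capflat ((0.5613840222358704, 0.30799800157546997), 0.03408335894346237) 0.0368605206521484 300
```

View pics/pan.png

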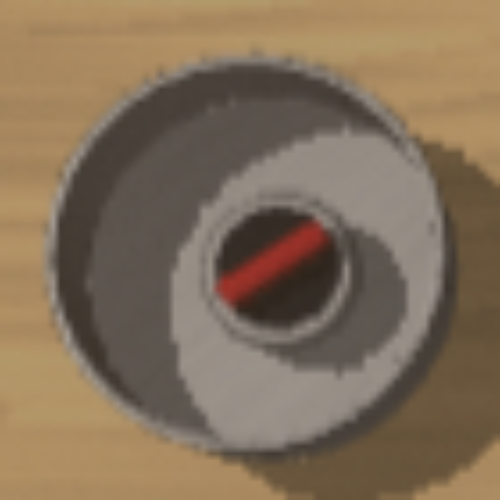

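The crop shows the cap in the pan at (281,262), with its bar running from (225,293) to (325,232), a yaw of about 122°. The cap is at (0.5614, 0.308). I move above it and turn.

{"op": "drive_tool", "data": {"plan": [[0.0104, -0.034, 0, 0, 0, 0, 1], [0.0104, -0.034, 0, 0, 0, 0, 1], [0.0104, -0.034, 0, 0, 0, 0, 1], [0.0104, -0.034, 0, 0, 0, 0, 1], [0.0104, -0.034, 0, 0, 0, 0, 1], [0.0104, -0.034, 0, 0, 0, 0, 1], [0.0104, -0.034, 0, 0, 0, 0, 1], [0, 0, 0, 0, 0, -8, 1], [0, 0, 0, 0, 0, -8, 1], [0, 0, 0, 0, 0, -8, 1]]}}

```text
t: 9.45
tcp_pos: [0.5615, 0.309, 0.1677]
tool_rot: [0.931, 0.364, 0.0, 0.0]
force: [0.4, -0.9, 0.3]
finger_gap: 1.002
gripper_force: 0.0
```

{"op": "drive_tool", "data": {"plan": [[0, 0, 0, 0, 0, -8, 1], [0, 0, 0, 0, 0, -8, 1], [0, 0, 0, 0, 0, -8, 1], [0, 0, 0, 0, 0, -8, 1], [0, 0, 0, 0, 0, -8, 1], [0, 0, 0, 0, 0, -8, 1], [0, 0, 0, 0, 0, -8, 1], [0, 0, 0, 0, 0, -8, 1], [0, 0, 0, 0, 0, -8, 1], [0, 0, 0, 0, 0, -8, 1]]}}

```text
t: 10.45
tcp_pos: [0.5617, 0.3084, 0.1678]
tool_rot: [0.48, 0.877, 0.0, 0.0]
force: [0.2, 0.6, -0.3]
finger_gap: 0.998
gripper_force: 0.0
```

{"op": "drive_tool", "data": {"plan": [[0, 0, 0, 0, 0, 0, 1], [0, 0, 0, 0, 0, 0, 1]]}}

```text
t: 10.65
tcp_pos: [0.5618, 0.3084, 0.1676]
tool_rot: [0.484, 0.875, 0.0, 0.0]
force: [0.4, -0.8, -0.5]
finger_gap: 0.999
gripper_force: 0.0
```

```bash
cat > w.py <<'E'
from h import *
d(.5614,.308,.10,122)
st=manip.sense();s=manip.snapshot('wrist');im=s["image"];z=s["z_map"];save('wrist',im)
f=192/np.tan(np.radians(s["fov_y"])/2);v,u=np.mgrid[:384,:512];a=u-s["cx"];b=v-s["cy"];r=np.hypot(a,b)+1e-9;th=r/f
t=np.tan(th);C=np.stack([a/r*t*z,-b/r*t*z,-z],-1);M=np.array(s["mount"]);Tt=C@M[:3,:3].T+M[:3,3]
W=R.from_quat(st["tool_rot"]).apply(Tt.reshape(-1,3)).reshape(C.shape)+st["tcp_pos"]
hsv=cv2.cvtColor(im,cv2.COLOR_RGB2HSV).astype(int)
red=(z>0)&(hsv[...,1]>120)&((hsv[...,0]<12)|(hsv[...,0]>168))&(hsv[...,2]>50)&(np.hypot(W[...,0]-.5614,W[...,1]-.308)<.05)&(W[...,2]>.047)&(W[...,2]<.065)
p=W[red];print(red.sum(),"fov",s["fov_y"],"mean",p.mean(0).round(4));q=p[:,:2].astype(np.float32)*1000
print(cv2.minAreaRect(q));w,V=np.linalg.eigh(np.cov(q.T));print("yaw",np.degrees(np.arctan2(V[1,1],V[0,1])),2*np.sqrt(3*w))
E
python3 w.py
```

```text
t 10.65 tcp [0.5618 0.3084 0.1676] yaw 122.16 za [ 2.e-04  1.e-04 -1.e+00] delta tool [-0.0001 -0.0006  0.0676] gap 0.999 gf 0.0 F [ 0.4 -0.8 -0.5] q6 -0.23
turn wz 0.16
765 fov 65.70646984690485 mean [0.5622 0.3087 0.0548]
((562.6492309570312, 307.9895935058594), (11.757047653198242, 50.30075454711914), 34.671913146972656)
yaw 124.35546858002735 [11.48555248 50.0115684 ]
```

View pics/wrist.png

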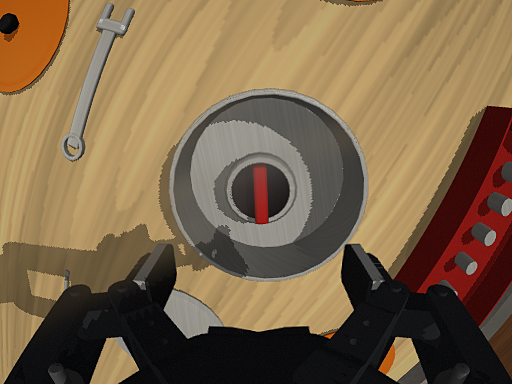

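The wrist view shows the bar from (262,165) to (263,222), measured 50 x 12 mm with its top at z 55 mm. Those fit the given sizes. The bar's yaw is 124.4° and its centre is (0.5622, 0.3085), between the fingers. I descend.

{"op": "drive_tool", "data": {"plan": [[0, 0, 0.02, 0, 0, -2.2, 1], [0, 0, 0.03, 0, 0, 0, 1], [0, 0, 0.03, 0, 0, 0, 1], [0, 0, 0.02, 0, 0, 0, 1], [0, 0, 0.013, 0, 0, 0, 1], [0, 0, 0, 0, 0, 0, 1], [0, 0, 0, 0, 0, 0, 1]], "newtons": 40}}

```text
t: 11.4
tcp_pos: [0.5624, 0.3086, 0.0548]
tool_rot: [0.466, 0.885, 0.0, 0.0]
force: [-0.3, 0.2, -0.8]
finger_gap: 1.0
gripper_force: 0.0
```

{"op": "drive_tool", "data": {"plan": [[0, 0, 0, 0, 0, 0, -1], [0, 0, 0, 0, 0, 0, -1], [0, 0, 0, 0, 0, 0, -1], [0, 0, 0, 0, 0, 0, -1], [0, 0, 0, 0, 0, 0, -1], [0, 0, 0, 0, 0, 0, -1], [0, 0, 0, 0, 0, 0, -1], [0, 0, 0, 0, 0, 0, -1], [0, 0, 0, 0, 0, 0, -1], [0, 0, 0, 0, 0, 0, -1]]}}

```text
t: 12.4
tcp_pos: [0.5621, 0.3085, 0.0545]
tool_rot: [0.465, 0.885, 0.0, 0.0]
force: [1.5, 0.3, 2.9]
finger_gap: 0.124
gripper_force: 44.9
```

{"op": "drive_tool", "data": {"plan": [[0, 0, 0, 0, 0, 0, -1], [0, 0, 0, 0, 0, 0, -1], [0, 0, -0.01, 0, 0, 0, -1], [0, 0, -0.03, 0, 0, 0, -1], [0, 0, -0.04, 0, 0, 0, -1], [0, 0, -0.045, 0, 0, 0, -1], [0, 0, -0.045, 0, 0, 0, -1], [0, 0, -0.035, 0, 0, 0, -1], [0, 0, 0, 0, 0, 0, -1], [0, 0, 0, 0, 0, 0, -1]], "newtons": 100}}

```text
t: 13.4
tcp_pos: [0.5614, 0.3082, 0.2598]
tool_rot: [0.465, 0.885, 0.0, 0.0]
force: [-0.4, 0.4, -2.0]
finger_gap: 0.108
gripper_force: 101.3
```

```bash
python3 -c "
from h import *
d(.5255,-.3048,.26,95.7)
s=manip.sense();print(s['q'].round(2))"
```

```text
t 13.4 tcp [0.5614 0.3082 0.2598] yaw 124.53 za [ 3.e-04  0.e+00 -1.e+00] delta tool [-4.847e-01 -3.770e-01 -2.000e-04] gap 0.108 gf 101.3 F [-0.4  0.4 -2. ] q6 -0.27
turn wz 28.83
[ 0.33  0.53  1.38 -0.    1.23 -0.27]
```

{"op": "drive_tool", "data": {"plan": [[-0.02, -0.0155, 0, 0, 0, 0, -1], [-0.035, -0.0272, 0, 0, 0, 0, -1], [-0.035, -0.0272, 0, 0, 0, 0, -1], [-0.035, -0.0272, 0, 0, 0, 0, -1], [-0.035, -0.0272, 0, 0, 0, 0, -1], [-0.035, -0.0272, 0, 0, 0, 0, -1], [-0.035, -0.0272, 0, 0, 0, 0, -1], [-0.035, -0.0272, 0, 0, 0, 0, -1], [-0.035, -0.0272, 0, 0, 0, 0, -1], [-0.035, -0.0272, 0, 0, 0, 0, -1]]}}

```text
t: 14.4
tcp_pos: [0.5351, -0.1162, 0.2568]
tool_rot: [0.466, 0.885, -0.0, -0.003]
force: [1.2, -0.1, -1.2]
finger_gap: 0.106
gripper_force: 101.2
```

{"op": "drive_tool", "data": {"plan": [[-0.035, -0.0272, 0, 0, 0, 0, -1], [-0.035, -0.0272, 0, 0, 0, 0, -1], [-0.03, -0.0233, 0, 0, 0, 0, -1], [-0.02, -0.0155, 0, 0, 0, 0, -1], [0, 0, 0, 0, 0, 7.2, -1], [0, 0, 0, 0, 0, 7.2, -1], [0, 0, 0, 0, 0, 7.2, -1], [0, 0, 0, 0, 0, 7.2, -1], [0, 0, 0, 0, 0, 0, -1], [0, 0, 0, 0, 0, 0, -1]]}}

```text
t: 15.4
tcp_pos: [0.5275, -0.2661, 0.2574]
tool_rot: [0.67, 0.742, -0.0, -0.002]
force: [0.1, 0.5, -0.6]
finger_gap: 0.109
gripper_force: 101.2
```

```bash
cat > c.py <<'E'
from h import *
d(.5255,-.3048,.24,95.7)
st=manip.sense();s=manip.snapshot('wrist');im=s["image"];z=s["z_map"];save('wrist2',im)
f=192/np.tan(np.radians(s["fov_y"])/2);v,u=np.mgrid[:384,:512];a=u-s["cx"];b=v-s["cy"];r=np.hypot(a,b)+1e-9
t=np.tan(r/f);C=np.stack([a/r*t*z,-b/r*t*z,-z],-1);M=np.array(s["mount"]);T=C@M[:3,:3].T+M[:3,3]
W=R.from_quat(st["tool_rot"]).apply(T.reshape(-1,3)).reshape(C.shape)+st["tcp_pos"]
Z=W[...,2];ok=z>0
n=ok&(abs(Z-.1655)<.003)&(np.hypot(W[...,0]-.5255,W[...,1]+.3048)<.034);print("neck pts",n.sum(),W[n].mean(0).round(4) if n.any() else '')
tt=ok&(abs(Z-.14)<.003)&(np.hypot(W[...,0]-.56,W[...,1]+.29)<.14);print("tanktop",tt.sum(),cv2.minAreaRect(W[tt][:,:2].astype(np.float32)*1000) if tt.sum()>9 else '')
hsv=cv2.cvtColor(im,cv2.COLOR_RGB2HSV).astype(int)
cap=ok&(np.hypot(T[...,0],T[...,1])<.045)&(abs(T[...,2]-.0175)<.006);print("cap top (tool)",cap.sum(),T[cap].mean(0).round(4),cv2.minEnclosingCircle(T[cap][:,:2].astype(np.float32)))
red=ok&(hsv[...,1]>120)&((hsv[...,0]<12)|(hsv[...,0]>168))&(hsv[...,2]>50)&(np.hypot(T[...,0],T[...,1])<.035)
q=T[red];print("red",len(q),q.min(0).round(4),q.max(0).round(4))
# top cam
s=manip.snapshot('top');P=cloud(s);n=(P[...,2]>.155)&(P[...,2]<.17)&(np.hypot(P[...,0]-.5255,P[...,1]+.3048)<.034);print("top neck",n.sum())
E
python3 c.py
```

```text
t 15.4 tcp [ 0.5275 -0.2661  0.2574] yaw 95.87 za [-0.0034  0.0026 -1.    ] delta tool [-0.0383 -0.0059  0.0173] gap 0.109 gf 101.2 F [ 0.1  0.5 -0.6] q6 -0.76
turn wz 0.17
neck pts 0 
tanktop 10256 ((565.4113159179688, -296.4798583984375), (194.61248779296875, 107.8271255493164), 15.979497909545898)
cap top (tool) 5182 [ 0.0127 -0.0007  0.0173] ((-0.0015484514879062772, -0.0009959129383787513), 0.03389760106801987)
red 2015 [-0.0274 -0.0073 -0.0193] [0.0248 0.005  0.0148]
top neck 0
```

View pics/wrist2.png

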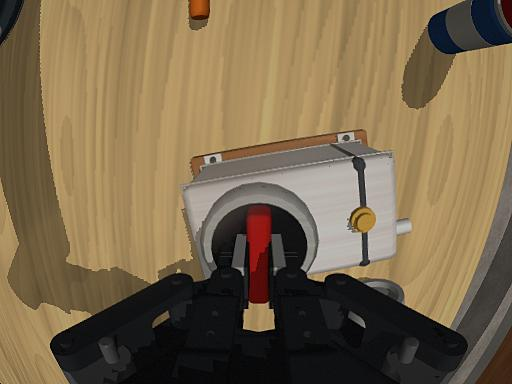

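The wrist view shows the cap held at (260,245) above the tank, hiding the neck, with the plug at (362,219). I refine the neck from the plug and the tank edges in this same camera.

```bash
cat >> c.py <<'E'
br=ok&(abs(u-362)<18)&(abs(v-219)<18)&(abs(Z-.151)<.003)
c,rr=cv2.minEnclosingCircle(W[br][:,:2].astype(np.float32));print("plug",br.sum(),np.round(c,4),rr,W[br].mean(0).round(4))
for y in(15.7,16):
  a=np.radians(y);print("neck from plug",np.array(c)-.1*np.array([np.cos(a),np.sin(a)]))
d(.5255,-.305,.24,95.8)
E
python3 c.py | tail -6
```

```text
top neck 0
plug 249 [ 0.6222 -0.2786] 0.010307533666491508 [ 0.6227 -0.2793  0.1511]
neck from plug [ 0.52597685 -0.30563269]
neck from plug [ 0.52611986 -0.30613638]
t 15.6 tcp [ 0.5283 -0.2666  0.2589] yaw 95.79 za [-7.e-04  6.e-04 -1.e+00] delta tool [-0.0379 -0.0066  0.0189] gap 0.105 gf 101.2 F [-0.1 -0.4 -1.7] q6 -0.76
turn wz -0.01
```

{"op": "drive_tool", "data": {"plan": [[-0.0124, -0.0021, 0, 0, 0, 0, -1], [-0.0124, -0.0021, 0, 0, 0, 0, -1], [-0.0124, -0.0022, 0.01, 0, 0, 0, -1], [0, 0, 0.02, 0, 0, 0, -1], [0, 0, 0, 0, 0, 0, -1], [0, 0, 0, 0, 0, 0, -1], [0, 0, 0, 0, 0, 0, -1]]}}

```text
t: 16.3
tcp_pos: [0.5261, -0.305, 0.2298]
tool_rot: [0.671, 0.741, 0.0, 0.001]
force: [-0.0, 0.2, -1.0]
finger_gap: 0.111
gripper_force: 101.2
```

```bash
python3 -c "
from h import *
d(.5257,-.3043,.205,95.8)"
```

```text
t 16.3 tcp [ 0.5261 -0.305   0.2298] yaw 95.72 za [ 8.e-04 -6.e-04 -1.e+00] delta tool [ 0.0008 -0.0004  0.0248] gap 0.111 gf 101.2 F [-0.   0.2 -1. ] q6 -0.81
turn wz -0.08
```

{"op": "drive_tool", "data": {"plan": [[0.0008, -0.0004, 0.008, 0, 0, 0, -1], [0, 0, 0.008, 0, 0, 0, -1], [0, 0, 0.006, 0, 0, 0, -1], [0, 0, 0.003, 0, 0, 0, -1], [0, 0, 0, 0, 0, 0, -1], [0, 0, 0, 0, 0, 0, -1]]}}

```text
t: 16.9
tcp_pos: [0.5253, -0.3036, 0.2042]
tool_rot: [0.671, 0.742, -0.0, -0.0]
force: [-0.0, 0.6, -0.7]
finger_gap: 0.106
gripper_force: 101.2
```

{"op": "drive_tool", "data": {"plan": [[0, 0, 0.002, 0, 0, 0, -1], [0, 0, 0.002, 0, 0, 0, -1], [0, 0, 0.002, 0, 0, 0, -1], [0, 0, 0.0, 0, 0, 0, -1], [0, 0, 0, 0, 0, 0, -1]]}}

```text
t: 17.4
tcp_pos: [0.5256, -0.3039, 0.1983]
tool_rot: [0.671, 0.742, 0.0, 0.0]
force: [0.4, -0.2, -2.1]
finger_gap: 0.107
gripper_force: 101.2
```

```bash
python3 -c "
from h import *
d(.5257,-.3043,.1875,95.8)
print(manip.sense()['ft_torque'])"
```

```text
t 17.4 tcp [ 0.5256 -0.3039  0.1983] yaw 95.72 za [ 5.e-04 -3.e-04 -1.e+00] delta tool [-0.0004  0.0001  0.0108] gap 0.107 gf 101.2 F [ 0.4 -0.2 -2.1] q6 -0.81
turn wz -0.08
[-0.05088702 -0.16327754 -0.0272824 ]
```

{"op": "drive_tool", "data": {"plan": [[0, 0, 0.002, 0, 0, 0, -1], [0, 0, 0.0015, 0, 0, 0, -1], [0, 0, 0, 0, 0, 0, -1], [0, 0, 0, 0, 0, 0, -1]]}}

```text
t: 17.8
tcp_pos: [0.5257, -0.304, 0.1956]
tool_rot: [0.671, 0.742, 0.0, 0.001]
force: [0.9, 1.1, 5.0]
finger_gap: 0.112
gripper_force: 102.1
```

{"op": "drive_tool", "data": {"plan": [[0, 0, 0.002, 0, 0, 0, -1], [0, 0, 0.002, 0, 0, 0, -1], [0, 0, 0, 0, 0, 0, -1], [0, 0, 0, 0, 0, 0, -1]]}}

```text
t: 18.2
tcp_pos: [0.5259, -0.304, 0.1921]
tool_rot: [0.671, 0.742, 0.0, 0.001]
force: [-0.6, 2.3, 8.3]
finger_gap: 0.106
gripper_force: 102.6
```

```bash
python3 -c "
from h import *
d(.5257,-.3043,.1875,95.8)
print(manip.sense()['ft_torque'])"
```

```text
t 18.2 tcp [ 0.5259 -0.304   0.1921] yaw 95.73 za [ 0.0015 -0.0011 -1.    ] delta tool [-0.0003 -0.0002  0.0046] gap 0.106 gf 102.6 F [-0.6  2.3  8.3] q6 -0.81
turn wz -0.07
[ 0.21062379  0.1973352  -0.05497711]
```

{"op": "drive_tool", "data": {"plan": [[0, 0, 0.002, 0, 0, 0, -1], [0, 0, 0.0015, 0, 0, 0, -1], [0, 0, 0.001, 0, 0, 0, -1], [0, 0, 0, 0, 0, 0, -1], [0, 0, 0, 0, 0, 0, -1]], "newtons": 110}}

```text
t: 18.7
tcp_pos: [0.526, -0.304, 0.1884]
tool_rot: [0.671, 0.742, 0.0, 0.001]
force: [-1.4, 2.0, 12.4]
finger_gap: 0.103
gripper_force: 110.4
```

{"op": "drive_tool", "data": {"plan": [[0, 0, 0.001, 0, 0, 0, -1], [0, 0, 0, 0, 0, 0, -1], [0, 0, 0, 0, 0, 0, -1]]}}

```text
t: 19.0
tcp_pos: [0.526, -0.304, 0.1878]
tool_rot: [0.671, 0.742, 0.0, 0.001]
force: [-1.0, 2.4, 13.6]
finger_gap: 0.107
gripper_force: 110.5
```

{"op": "drive_tool", "data": {"plan": [[0, 0, 0.001, 0, 0, 0, -1], [0, 0, 0, 0, 0, 7, -1], [0, 0, 0, 0, 0, 7, -1], [0, 0, 0, 0, 0, 7, -1], [0, 0, 0, 0, 0, 0, -1]]}}

```text
t: 19.5
tcp_pos: [0.5268, -0.3057, 0.1878]
tool_rot: [0.795, 0.606, 0.0, 0.003]
force: [-1.3, 0.0, 15.5]
finger_gap: 0.103
gripper_force: 110.9
```

```bash
python3 -c "
from h import *
d(.5257,-.3043,.1865,15.8)
print(manip.sense()['ft_torque'])"
```

```text
t 19.5 tcp [ 0.5268 -0.3057  0.1878] yaw 74.62 za [ 0.0044 -0.0053 -1.    ] delta tool [ 0.0011 -0.0014  0.0013] gap 0.103 gf 110.9 F [-1.3  0.  15.5] q6 -0.44
turn wz 58.82
[-0.00223764  0.43716382 -0.06870682]
```

{"op": "drive_tool", "data": {"plan": [[0, 0, 0.0005, 0, 0, 7, -1], [0, 0, 0, 0, 0, 7, -1], [0, 0, 0, 0, 0, 7, -1], [0, 0, 0, 0, 0, 7, -1], [0, 0, 0, 0, 0, 7, -1], [0, 0, 0, 0, 0, 7, -1], [0, 0, 0, 0, 0, 7, -1], [0, 0, 0, 0, 0, 0, -1]]}}

```text
t: 20.3
tcp_pos: [0.527, -0.306, 0.1878]
tool_rot: [0.975, 0.222, 0.002, 0.004]
force: [-1.8, -1.1, 16.8]
finger_gap: 0.106
gripper_force: 111.1
```

```bash
python3 -c "
from h import *
d(.5257,-.3043,.1865,15.8)
print(manip.sense()['ft_torque'])"
```

```text
t 20.3 tcp [ 0.527  -0.306   0.1878] yaw 25.62 za [ 0.0051 -0.006  -1.    ] delta tool [-0.0004 -0.0021  0.0013] gap 0.106 gf 111.1 F [-1.8 -1.1 16.8] q6 0.42
turn wz 9.82
[0.00139585 0.40158177 0.00765133]
```

{"op": "drive_tool", "data": {"plan": [[0, 0, 0.0005, 0, 0, 5, -1], [0, 0, 0.0005, 0, 0, 4, -1], [0, 0, 0, 0, 0, 2, -1], [0, 0, 0, 0, 0, 0, -1], [0, 0, 0, 0, 0, 0, -1]]}}

```text
t: 20.8
tcp_pos: [0.527, -0.3055, 0.1877]
tool_rot: [0.992, 0.129, 0.002, 0.003]
force: [-2.1, 0.7, 22.1]
finger_gap: 0.102
gripper_force: 111.9
```

```bash
python3 -c "
from h import *
d(.5257,-.3043,.1865,15.8)
print(manip.sense()['ft_torque'])"
```

```text
t 20.8 tcp [ 0.527  -0.3055  0.1877] yaw 14.82 za [ 0.005  -0.0056 -1.    ] delta tool [-0.0009 -0.0015  0.0012] gap 0.102 gf 111.9 F [-2.1  0.7 22.1] q6 0.6
turn wz -0.98
[0.4076763  0.64016533 0.32345102]
```

```bash
python3 c.py 2>&1 | grep -E "cap top|red|tanktop"
python3 - <<'E'
from h import *
P=cloud(manip.snapshot('top'));X,Y,Z=P[...,0],P[...,1],P[...,2]
m=(Z<.03)&(Z>.007)&(np.hypot(X-.567,Y-.06)<.11);print("lid",cv2.minEnclosingCircle(P[m&(Z<.016)][:,:2].astype(np.float32)),np.nanmedian(Z[m]))
r=np.hypot(X-.5645,Y-.3165);q=(Z>.06)&(Z<.075)&(r<.11)&(r>.06);print("pan",cv2.minEnclosingCircle(P[q][:,:2].astype(np.float32)))
P=cloud(manip.snapshot('side'));r=np.hypot(P[...,0]-.526,P[...,1]+.305);q=(r<.035)&(P[...,2]>.145)
print("side cap z hist",np.histogram(P[q][:,2],bins=np.arange(.144,.2,.003)))
s=manip.snapshot('wrist');save('w3',s["image"])
E
```

```text
tanktop 33154 ((571.5437622070312, -293.9070739746094), (182.11575317382812, 107.382080078125), 15.179824829101562)
cap top (tool) 5204 [0.0123 0.0007 0.0173] ((-0.001990589778870344, 0.0004082004015799612), 0.034064166247844696)
red 1978 [-0.0275 -0.0054 -0.0218] [0.0243 0.0063 0.0151]
lid ((0.5693764090538025, 0.06716790050268173), 0.09241213649511337) 0.010485420718459038
pan ((0.564360499382019, 0.3172631561756134), 0.08402460813522339)
side cap z hist (array([ 3,  1,  0,  7,  6,  9, 10, 11, 45, 19, 12,  8, 11, 10, 22,  4,  5,
        5]), array([0.144, 0.147, 0.15 , 0.153, 0.156, 0.159, 0.162, 0.165, 0.168,
       0.171, 0.174, 0.177, 0.18 , 0.183, 0.186, 0.189, 0.192, 0.195,
       0.198]))
```

View pics/w3.png

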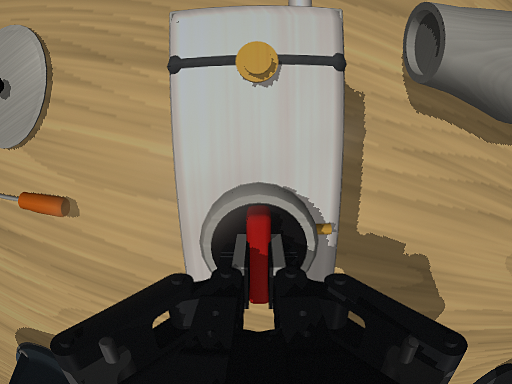

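The wrist view shows the cap at (258,245), with the bar in line with the tank towards the plug (258,62). The flat top is at z 0.170 m, which is home, and the lid and pan are in place. I press slightly firmer and hand in.

{"op": "drive_tool", "data": {"plan": [[0, 0, 0.0008, 0, 0, 0.5, -1], [0, 0, 0, 0, 0, 0, -1], [0, 0, 0, 0, 0, 0, -1], [0, 0, 0, 0, 0, 0, -1]]}}

```text
t: 21.45
tcp_pos: [0.5269, -0.3055, 0.1876]
tool_rot: [0.992, 0.125, 0.002, 0.003]
force: [-3.4, 2.2, 26.2]
finger_gap: 0.104
gripper_force: 112.5
```

```bash
python3 -c "
from h import *
d(.5257,-.3043,.1865,15.8)
s=manip.sense();print(s['ft_torque'],abs(s['qd']).max())
if s['tcp_pos'][2]<.1885 and s['force'][2]<60: print(manip.sign_off())"
```

```text
t 21.45 tcp [ 0.5269 -0.3055  0.1876] yaw 14.36 za [ 0.005  -0.0058 -1.    ] delta tool [-0.0009 -0.0014  0.0011] gap 0.104 gf 112.5 F [-3.4  2.2 26.2] q6 0.61
turn wz -1.44
[0.58076816 0.75515805 0.49638927] 0.00180800133221155
the job is handed in; nothing more can be done
None
```

Handed in at about 21 s: the lid lies knob up on the bench, and the cap is on the neck, pressed home and turned to its stop, held with about 112 N of grip and 26 N of downward push; sign-off returned no verdict, so I can't confirm that it passed.

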